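# Slide the heavy brick crate home into its bay

## Task

Push the tall, heavy crate of clay bricks across the bench into the wooden bay until it stands squarely against the bay's back stop. Push it low, near its base, with the fingertips or the outside of the fingers so that it slides upright and does not tip; do not grasp or lift it, and leave the pots, bottles and other things where they are. Finish with the hand clear.

Things in the scene. Friction and masses are not known exactly. Their poses are not given: they have to be found in the camera images.
- crate: The tall crate: light wood slats, dark corner posts, a blue band round the lowest 50 mm, bricks in its top, dark arched carrying handle. 150 mm wide (its x), 96 deep (its y), walls 180 high, handle top at 218. It weighs 1.4 to 2.3 kg. Origin: centre of its underside; z up. It starts before the bay's mouth, its y axis within about 0.2 rad of the bay's y axis.
- crate_push (a point): Middle of the crate face to push, the long face turned away from the bay (crate y = -48 mm), 25 mm above the bench, on the blue band; axes as the crate's. The crate takes some 6 to 17 N to slide; pushed above about a third of its height it may tip over.
- dock: The bay: a U of fixed brown wooden rails on the bench round a yellow floor patch. Place and yaw vary. Origin: on the bench, where the centre of the crate's underside is when it is home; z up, y points into the bay towards the stop (roughly world +y, the robot's left). The floor is the bench itself, no sill.
- dock_stop (a point): Middle of the lower edge of the back stop's face, at bay y = +48 mm; axes as the bay's. The stop is 60 mm high. Side rails, 34 mm high, run from it with inner faces at bay x = -95 and +95 mm (20 mm play on each side of the crate) to bay y = -30 mm; from there they flare outward to a mouth about 250 mm wide at y = -73 mm.
- vase: Bystander: closed terracotta vase, 84 mm wide, 130 high, behind the stop. Origin: centre of its foot.
- glaze_jar: Bystander: amber jar, 66 mm wide, 95 high, beyond the bay's far side rail. Origin: centre of its foot.
- bowl: Bystander: white bowl, 110 mm wide, 50 high, on the far side of the crate's path. Origin: centre of its foot.
- water_bottle: Bystander: clear bottle with blue cap, 64 mm wide, 200 high, at the near left. Origin: centre of its foot.
- clay_block: Bystander: grey block of clay, 120 x 70 x 50 mm, at the right. Origin: centre of its underside.
- mug: Bystander: blue mug, 80 mm wide, 90 high, at the far left. Origin: centre of its foot.
- hammer: Bystander: hammer with wooden handle, lying roughly along world x at the right edge of the work area. Origin: on its underside.
Not all that is in view belongs to the job. There is more than one size of the crate; the job needs the smaller.

How it is judged:
On the way, in this order (a step that is already met when the one before it is completed fails the run):
1. the fingers push the crate low near its base (contact force between the fingers and crate above 1 N and height (world z) of the grasp point below 0.09 m and distance of crate from where it was at the start of the episode above 0.02 m), for 0.05 s.
2. the crate stands against the back stop (y of crate in the frame of dock above -0.006 m and angle between the x axis of crate and the x axis of dock, either way round below 0.06 rad), for 0.1 s.
At the end, for the whole second after the job is handed in: The crate stands upright and still between the side rails, its front within 6 mm of the back stop and square to it within 0.06 rad (all of step 2 and y of crate in the frame of dock below 0.006 m and x of crate in the frame of dock between -0.025 and 0.025 m and angle between crate's own z axis and vertical below 0.03 rad and height (world z) of crate below 0.004 m and linear speed of crate below 0.01 m/s); the robot touches nothing.
It fails at once if the crate is tipped by more than 0.17 rad (angle between crate's own z axis and vertical above 0.17 rad).
It fails at once if the crate is lifted off the bench (height (world z) of crate above 0.012 m).
It fails at once if the crate is pushed or taken high up instead of near its base (contact force between the fingers and crate above 1 N and height (world z) of the grasp point above 0.11 m).
It fails at once if a bystander is moved by more than 30 mm or knocked over (distance of any of vase, glaze_jar, bowl, water_bottle, clay_block, mug, hammer from where it was at the start of the episode above 0.03 m).
It also fails if it takes over 48 s, if anything falls off the work surface, if the arm or the gripper's body presses on something with over 40 N, if the wrist force passes 120 N, or if a joint passes its speed limit or range.

## Robot

A 7-joint arm with a two-finger parallel gripper is mounted at the origin on the work surface. World frame = base frame: x ahead of the robot, y to its left, z up, the work surface at z = 0. Lengths are in m, angles in rad, forces in N, time in s.
With the tool pointing down it reaches from about 0.4 to 0.85 m from the base axis. Payload 10.4 kg.
Tool frame: the origin (TCP) lies midway between the tips of the shut fingers; the grasp point (between the pads) lies 19 mm behind it (robot.hold_point_z is the distance from the TCP to the grasp point, in m); z points along the fingers, y is the direction in which the jaws open and shut (so a half turn about z gives the same grasp; the last joint's range is limited). The gripper opens to 85 mm and grips with 20 to 120 N. Pads are 22 mm wide; open, the fingers measure 114 mm over their backs; the gripper's body (76 mm by 85 mm) begins 54 mm behind the grasp point. The pads swing forward as they close: fully open they stand 13 mm farther back than shut.
Start: joints at [-0.023, 0.332, -0.065, 1.46, 0.022, 1.35, -0.088], TCP at [0.625, 0, 0.231] pointing down, gripper open.
Joint ranges: [-2.6, 2.6], [-0.5, 2.12], [-1.47, 1.34], [0.16, 2.42], [-1.27, 4.41], [0.06, 2.06], [-2.6, 2.6]. Speed limits (rad/s): [2.22, 2.22, 2.79, 2.79, 3.14, 3.14, 3.14].

## Interface

Orientations are given as a unit quaternion [w, x, y, z].
In Python, from station import robot, viewer gives the robot as it stands. The module is installed in compiled form; this text tells all that it offers.
- The arm moves only by the tool drive_tool, never from a script. Its argument "plan" is a list of rows, each an object of numbers: "tx", "ty", "tz": the shift along the tool's x, y, z in mm; "wx", "wy", "wz": the turn, a rotation vector about the tool's x, y, z in degrees; "jaw": the finger opening in mm, from 0 to 85.4. In form: [{"tx": .., "ty": .., "tz": .., "wx": .., "wy": .., "wz": .., "jaw": ..}, ...]. A call has 1 to 12 rows; each row is the pose to reach, as a shift and turn from the pose commanded when the call began, along the tool's axes at that moment; what a row does not reach only later rows make up. A row lasts 1/10 s, in which the tool goes at most 50 mm and 8.59 degrees, less where a joint would pass 70% of its speed; a pose out of reach is approached as far as the arm can. A call with a gripper value outside its range is refused whole. The fingers move at their own pace and stop on an object; "force" is the grip in N (left out, the last holds). Time passes only in rows, so rows that repeat a pose let the fingers close. It gives the time, the measured TCP pose, the force and the opening at its end, in the units of the state.
- robot.get_obs(): the state, without advancing time (a new reading comes with each control period).
- viewer.snapshot(name): name is "scene" or "side" or "wrist"; returns the picture (400x640x3 uint8, red, green, blue); there is no depth.
- viewer.calibration(name): a dict with "fx", "fy", "cx", "cy" (pixels), "cam_to_world" (4x4, takes a point from camera to world coordinates). Camera axes: x right, y up, looking along -z (the intrinsics and any distortion apply to the point x, -y, -z); pixel columns grow to the right and rows downward; lengths in m; the calibration is good to about 2 mm. A picture is of the moment at which its call begins: read the wrist's pose just before it. calibration takes no time and is no camera call; for the wrist camera it gives the pose at the moment of the call.
- robot.finish_job(): hands the job in, once; it reports no verdict.
The state is a dict: "clock": time; "joint_pos": joint angles; "joint_velocities": joint speeds; "joint_efforts": joint torques, N m; "ee_pos": TCP position; "eef_rot": TCP orientation; "wrist_force": force on the tool from outside, world axes, zero at the start; "torque": the same for the moment, N m; "finger_gap": opening from 0.0 (shut) to 1.0 (fully open).
Only numpy, scipy, OpenCV 4.12 (cv2) and the standard library are available. Lean on these libraries where they do the work, as an engineer would, in place of code of your own. Each camera call takes 0.05 s, during which the arm holds its last target.

## Working session

There is one attempt and no reset: what is moved stays moved. The work goes in short steps, Python scripts to look and compute and a tool call to move; the robot and the scene stay as the last step left them, time stands still between calls to the robot, and variables do not carry over. Pictures are saved under pics/ and viewed, and the job is handed in when it is done.

Besides the shell and the picture viewer there is one more tool, called after "Emit:" as name(argument=value, ...) on one line, values as JSON. drive_tool: Moves the arm, as the interface text tells. Its arguments: {"type":"object","properties":{"plan":{"type":"array"},"force":{"type":"number"}},"required":["plan"]}

```bash
mkdir -p pics
cat > look.py <<'E'
import sys,cv2,json,numpy as np
from station import robot,viewer
def snap(cam,fn):
    c=viewer.calibration(cam); im=viewer.snapshot(cam)
    cv2.imwrite('pics/'+fn+'.png',im[:,:,::-1]); np.savez('pics/'+fn+'.npz',im=im,**{k:np.array(v) for k,v in c.items()})
    return im,c
def ray(c,u,v):
    M=np.array(c['cam_to_world']); d=np.array([(u-float(c['cx']))/float(c['fx']),-(v-float(c['cy']))/float(c['fy']),-1.])
    return M[:3,3],M[:3,:3]@d
def onplane(c,u,v,z):
    o,d=ray(c,u,v); return o+d*(z-o[2])/d[2]
E
python3 - <<'E'
from look import *
for n in ['scene','side','wrist']:
    im,c=snap(n,n+'0'); print(n,{k:(np.round(v,3).tolist()) for k,v in c.items()})
print(robot.get_obs())
E
```

```text
scene {'fx': 371.657, 'fy': 371.657, 'cx': 321.25, 'cy': 191.83, 'cam_to_world': [[0.046, -0.789, 0.613, 1.286], [0.999, 0.046, -0.017, -0.08], [-0.015, 0.613, 0.79, 1.021], [0.0, 0.0, 0.0, 1.0]]}
side {'fx': 404.846, 'fy': 404.846, 'cx': 319.397, 'cy': 201.051, 'cam_to_world': [[-0.907, 0.299, -0.298, 0.239], [-0.422, -0.62, 0.662, 0.677], [0.013, 0.726, 0.688, 0.793], [0.0, 0.0, 0.0, 1.0]]}
wrist {'fx': 316.099, 'fy': 316.099, 'cx': 319.184, 'cy': 195.379, 'cam_to_world': [[1.0, -0.0, 0.001, 0.625], [0.0, 0.965, 0.262, 0.066], [-0.001, -0.262, 0.965, 0.374], [0.0, 0.0, 0.0, 1.0]]}
{'clock': 0.15, 'joint_pos': array([-0.02261751,  0.33272097, -0.0647091 ,  1.46073969,  0.02159519,
        1.34991819, -0.08849667]), 'joint_velocities': array([ 3.23760519e-04, -2.08381026e-03,  6.77461585e-04, -2.98836416e-03,
       -4.81677989e-05, -2.19263959e-03, -4.43739088e-05]), 'joint_efforts': array([ 1.13752249e-03, -6.25829744e+01,  4.95374459e-02, -3.91853535e+01,
        1.63436425e-02,  7.44175835e-03, -2.63868424e-05]), 'ee_pos': array([6.24712414e-01, 1.76261890e-05, 2.30706465e-01]), 'eef_rot': array([-3.71357020e-04,  7.07090722e-01,  7.07122629e-01, -3.99634550e-04]), 'wrist_force': array([-0.70592541, -0.12828657, -0.23215063]), 'torque': array([ 0.0088588 , -0.01209296, -0.02700563]), 'finger_gap': 0.9965048490552391}
```

View pics/scene0.png

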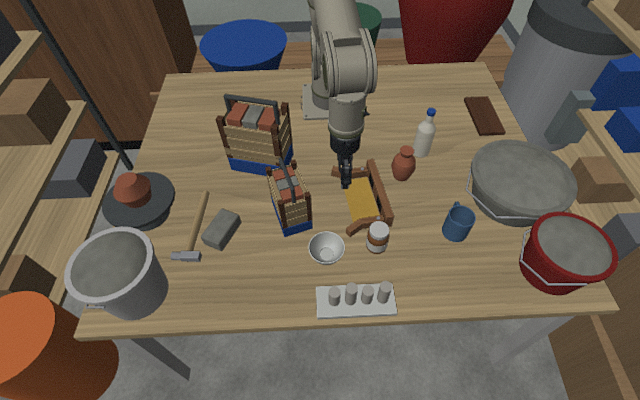

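View pics/side0.png

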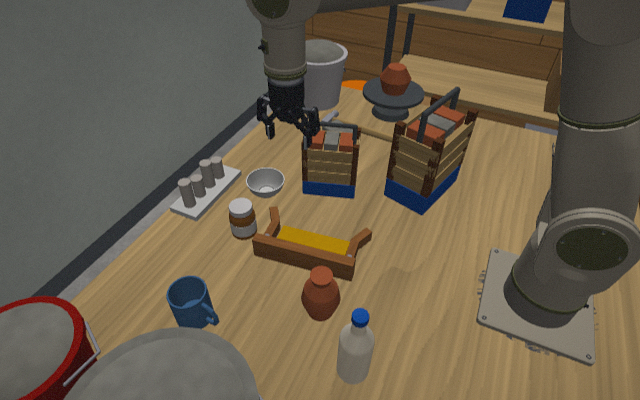

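View pics/wrist0.png

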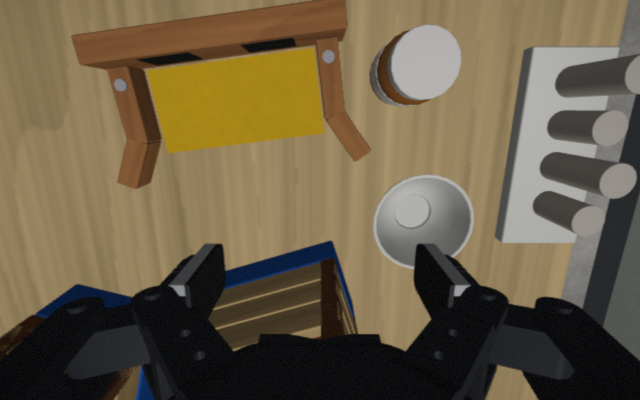

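Run:
```python
import cv2,numpy as np
a=cv2.imread('pics/scene0.png')[150:270,250:410]; cv2.imwrite('pics/s0z.png',cv2.resize(a,None,fx=5,fy=5,interpolation=cv2.INTER_CUBIC))
a=cv2.imread('pics/side0.png')[110:290,230:390]; cv2.imwrite('pics/d0z.png',cv2.resize(a,None,fx=3.3,fy=3.3,interpolation=cv2.INTER_CUBIC))
a=cv2.imread('pics/wrist0.png')[0:400,40:400]; cv2.imwrite('pics/w0z.png',cv2.resize(a,None,fx=1.5,fy=1.5,interpolation=cv2.INTER_CUBIC))
```

```text
(no output)
```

View pics/s0z.png

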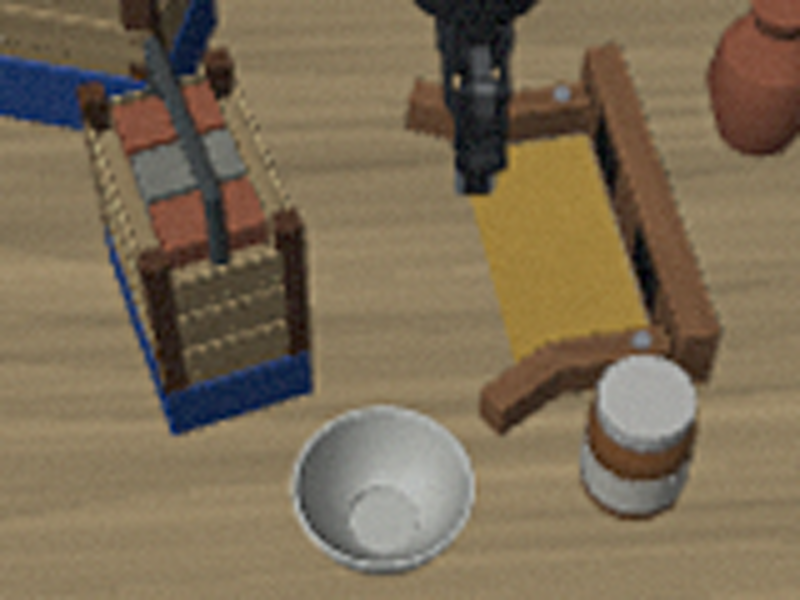

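View pics/d0z.png

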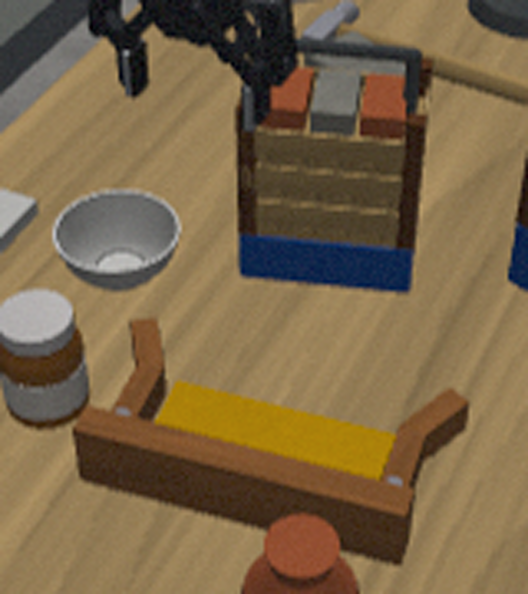

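View pics/w0z.png

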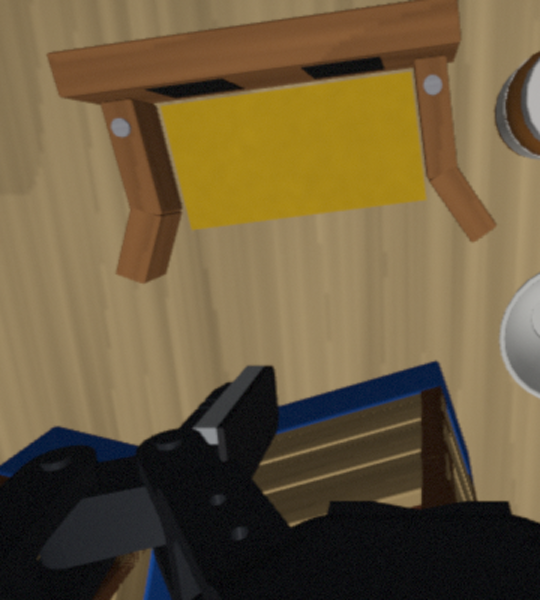

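Run:
```python
from look import *
S=np.load('pics/scene0.npz');D=np.load('pics/side0.npz');W=np.load('pics/wrist0.npz')
p=lambda c,u,v,z=0:np.round(onplane(c,u,v,z)[:2]*1000,1)
print('crate scene',p(S,285,236.6),p(S,312.4,228.4),p(S,271,196))
print('crate side',p(D,302.7,193.3),p(D,354.2,197.6)); print('wrist',p(W,332,241.3))
print('crate top scene z180 posts', [p(S,250+x/5,150+y/5,180) for x,y in [(90,95),(220,60),(155,258),(288,218)]])
for n,c in (('W',W),('D',D)):
    hsv=cv2.cvtColor(c['im'],cv2.COLOR_RGB2HSV); m=cv2.inRange(hsv,(20,180,90),(30,255,255))
    cs,_=cv2.findContours(m,0,2); k=max(cs,key=cv2.contourArea); ap=cv2.approxPolyDP(cv2.convexHull(k),6,True)[:,0]
    print(n,cv2.contourArea(k),[(tuple(q),p(c,*q)) for q in ap])
    r=cv2.minAreaRect(np.array([onplane(c,*q,0)[:2]*1000 for q in k[:,0]],np.float32)); print(r)
# rail points in wrist at z=34 inner tops; stop top edge z60
w=lambda x,y,z:p(W,40+x/1.5,y/1.5,z)
print('stop top inner edge',w(60,97,60),w(458,45,60),'outer',w(50,54,60),w(458,0,60))
print('railL inner top',w(130,103,34),w(160,205,34),'bottom',w(157,105,0),w(180,212,0)); print('railR inner top',w(418,62,34),w(430,175,34))
print('flare ends',w(117,273,34),w(145,282,34),w(470,241,34),w(495,225,34))
print('stop bottom',w(150,100,0),w(415,68,0))
print('bowl',p(S,327,248,25),'big crate',p(S,232,172),p(S,293,174),p(S,299,163))
```

```text
crate scene [ 667.  -181.6] [641.2 -93.4] [ 501.5 -232.2]
crate side [640.6 -94.8] [ 498.9 -142.8]
wrist [641.1 -95.9]
crate top scene z180 posts [array([160710. ,  29406.2]), array([165787.3,  12707.6]), array([134195.8,  20532.8]), array([139318.9,   4476.9])]
W 13527.0 [((np.int32(313), np.int32(49)), array([618. , 129.8])), ((np.int32(323), np.int32(132)), array([629.2,  41.1])), ((np.int32(168), np.int32(152)), array([446.1,  17.8])), ((np.int32(148), np.int32(71)), array([435.2, 107.4]))]
((531.8551635742188, 74.22561645507812), (185.4758758544922, 91.5634765625), 7.214535236358643)
D 928.0 [((np.int32(349), np.int32(243)), array([448.4,  22.9])), ((np.int32(344), np.int32(255)), array([445. ,  64.9])), ((np.int32(277), np.int32(237)), array([625. ,  84.9])), ((np.int32(284), np.int32(225)), array([629.1,  39.5]))]
((537.12548828125, 52.461814880371094), (184.0479278564453, 48.74805450439453), 7.183745384216309)
stop top inner edge [42760.3 -7556.9] [ -3781.1 -13079.4] outer [ 42997.1 -12152.2] [ -3682.2 -17635.1]
railL inner top [19814.8 -3861.7] [18778.2  2810.9] bottom [431.6 108.5] [438.3  30.3]
railR inner top [  714.3 -6346.7] [-109.   771.3]
flare ends [22603.8  7688.4] [20668.6  8361.5] [-2991.4  5341.6] [-4726.8  4202.8]
stop bottom [427.  111.9] [622.  133.5]
bowl [14681.4  -766.5] big crate [ 383.  -378.6] [ 405.8 -156.2] [ 353.4 -134. ]
```

Run:
```python
from look import *
S=np.load('pics/scene0.npz')
a=S['im'][170:270,160:320,::-1]; cv2.imwrite('pics/s0c.png',cv2.resize(a,None,fx=5,fy=5,interpolation=cv2.INTER_CUBIC))
p=lambda u,v,z=0:np.round(onplane(S,u,v,z/1000)[:2]*1000,1)
print('clay top',p(216,210,50),p(241,215,50),p(203,238,50),p(225,243,50)); print('bowl rim',p(309,248,50),p(345,248,50),p(327,234,50))
print('hammer',p(205,192,20),p(180,256,20))
```

```text
clay top [ 586.2 -399.1] [ 610.2 -317.1] [ 688.5 -425.4] [ 709.7 -356.5]
bowl rim [ 740.4 -105. ] [746.3   1.4] [695.2 -49. ]
hammer [ 486.5 -456.5] [ 729.7 -496.6]
```

View pics/s0c.png

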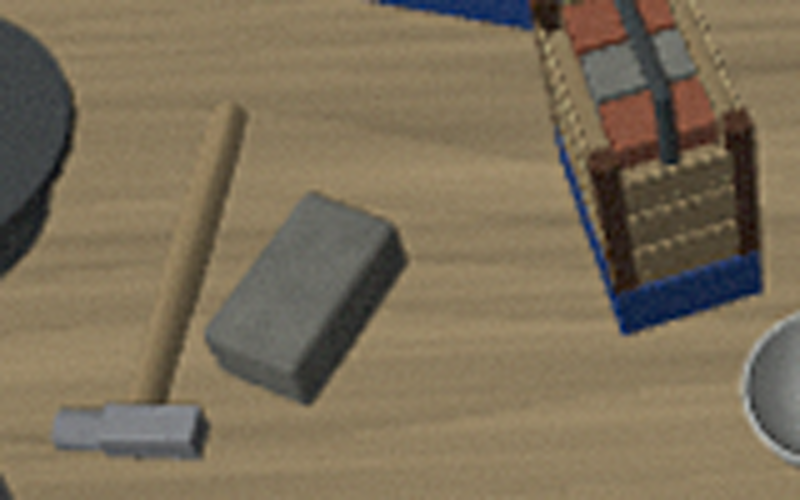

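Emit:
drive_tool(plan=[{"tz": -40}, {"tz": -70}, {"tx": -50, "ty": -10, "tz": -70, "wz": -6}, {"tx": -100, "ty": -20, "tz": -70, "wz": -12}, {"tx": -150, "ty": -30, "tz": -70, "wz": -18}, {"tx": -200, "ty": -37, "tz": -70, "wz": -18}, {"tx": -242, "ty": -37, "tz": -70, "wz": -18}, {"tx": -242, "ty": -37, "tz": -70, "wz": -18}, {"tx": -242, "ty": -37, "tz": -70, "wz": -18}, {"tx": -242, "ty": -37, "tz": -70, "wz": -18}])

```text
invalid input
```

Emit:
drive_tool(plan=[{"tx": 0, "ty": 0, "tz": -40, "wx": 0, "wy": 0, "wz": 0, "jaw": 85}, {"tx": 0, "ty": 0, "tz": -70, "wx": 0, "wy": 0, "wz": 0, "jaw": 85}, {"tx": -50, "ty": -10, "tz": -70, "wx": 0, "wy": 0, "wz": -6, "jaw": 85}, {"tx": -98, "ty": -20, "tz": -70, "wx": 0, "wy": 0, "wz": -12, "jaw": 85}, {"tx": -146, "ty": -30, "tz": -70, "wx": 0, "wy": 0, "wz": -18, "jaw": 85}, {"tx": -194, "ty": -37, "tz": -70, "wx": 0, "wy": 0, "wz": -18, "jaw": 85}, {"tx": -242, "ty": -37, "tz": -70, "wx": 0, "wy": 0, "wz": -18, "jaw": 85}, {"tx": -242, "ty": -37, "tz": -70, "wx": 0, "wy": 0, "wz": -18, "jaw": 85}, {"tx": -242, "ty": -37, "tz": -70, "wx": 0, "wy": 0, "wz": -18, "jaw": 85}, {"tx": -242, "ty": -37, "tz": -70, "wx": 0, "wy": 0, "wz": -18, "jaw": 85}])

```text
clock: 1.15
ee_pos: [0.5883, -0.2407, 0.301]
eef_rot: [-0.0, 0.587, 0.809, 0.0]
wrist_force: [-0.3, 0.4, -0.0]
finger_gap: 0.995
```

Emit:
drive_tool(plan=[{"tx": 0, "ty": 0, "tz": 0, "wx": 0, "wy": 8, "wz": 0, "jaw": 85}, {"tx": 0, "ty": 0, "tz": 0, "wx": 0, "wy": 16, "wz": 0, "jaw": 85}, {"tx": 0, "ty": 0, "tz": 0, "wx": 0, "wy": 24, "wz": 0, "jaw": 85}, {"tx": 0, "ty": 0, "tz": 0, "wx": 0, "wy": 30, "wz": 0, "jaw": 85}, {"tx": 0, "ty": 0, "tz": 0, "wx": 0, "wy": 30, "wz": 0, "jaw": 85}, {"tx": 0, "ty": 0, "tz": 0, "wx": 0, "wy": 30, "wz": 0, "jaw": 85}])

```text
clock: 1.75
ee_pos: [0.5886, -0.241, 0.3008]
eef_rot: [-0.209, 0.567, 0.782, 0.152]
wrist_force: [1.4, 0.2, -0.1]
finger_gap: 0.996
```

Run:
```python
from look import *
for n in ['scene','wrist']: snap(n,n+'1')
o=robot.get_obs(); print(o['joint_pos'],o['ee_pos'],o['eef_rot'])
W=np.load('pics/wrist1.npz')
a=cv2.imread('pics/scene1.png')[130:330,180:420]; b=cv2.imread('pics/wrist1.png')
cv2.imwrite('pics/c1.png',cv2.resize(a,None,fx=3,fy=3,interpolation=cv2.INTER_CUBIC))
```

```text
[ 0.4936132   0.63498364  0.01257536  0.97469089 -0.37618778  1.90575868
  0.76549071] [ 0.5886783  -0.24025035  0.3027214 ] [-0.20780677  0.56669959  0.78269428  0.15184724]
```

View pics/c1.png

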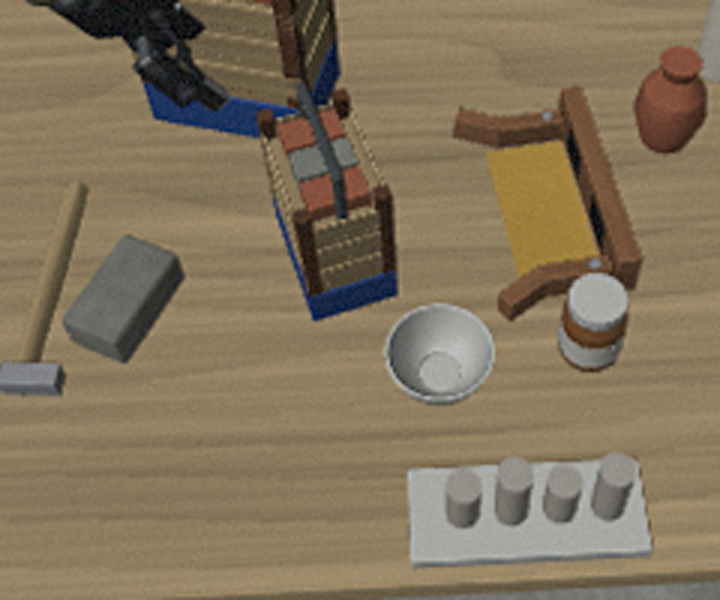

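View pics/wrist1.png

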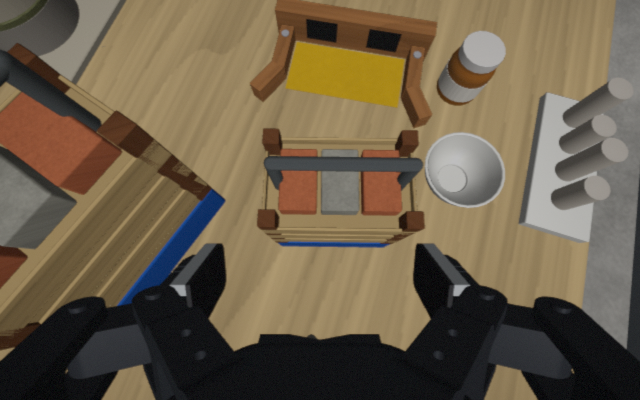

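Run:
```python
from look import *
snap('side','side1')
D=np.load('pics/side1.npz');S=np.load('pics/scene1.npz')
p=lambda c,u,v,z=0:np.round(onplane(c,u,v,z/1000)[:2]*1000,1)
print(p(D,386,193),p(D,423,211),p(D,460,178))
```

```text
[ 422.3 -201.6] [ 305.7 -175.2] [ 239.6 -365.3]
```

View pics/side1.png

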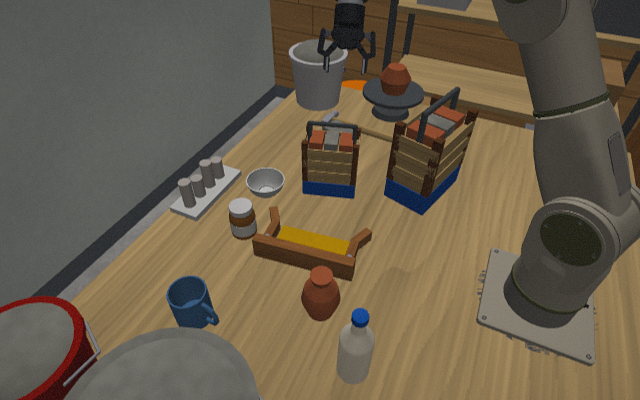

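View pics/scene1.png

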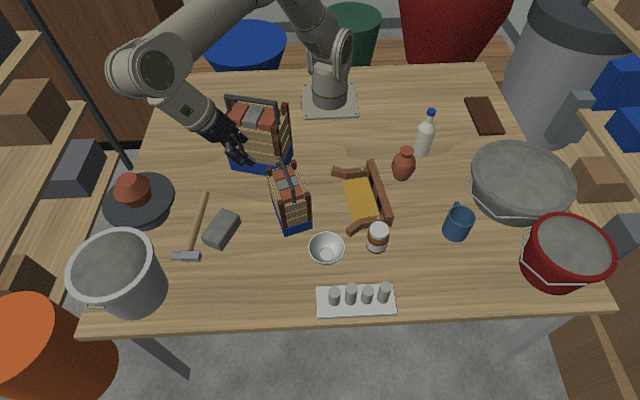

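Emit:
drive_tool(plan=[{"tx": -20, "ty": 0, "tz": 34.6, "wx": 0, "wy": 0, "wz": 0, "jaw": 85}, {"tx": -40, "ty": 0, "tz": 69.3, "wx": 0, "wy": 0, "wz": 0, "jaw": 85}, {"tx": -60, "ty": 0, "tz": 104, "wx": 0, "wy": 0, "wz": 0, "jaw": 85}, {"tx": -80, "ty": 0, "tz": 138.6, "wx": 0, "wy": 0, "wz": 0, "jaw": 85}, {"tx": -80, "ty": 0, "tz": 138.6, "wx": 0, "wy": 0, "wz": 0, "jaw": 85}, {"tx": -80, "ty": 0, "tz": 138.6, "wx": 0, "wy": 0, "wz": 0, "jaw": 85}])

```text
clock: 2.5
ee_pos: [0.5885, -0.2412, 0.1432]
eef_rot: [-0.209, 0.567, 0.782, 0.152]
wrist_force: [0.8, -0.2, 0.2]
finger_gap: 0.994
```

Run:
```python
from look import *
for n in ['scene','side']: snap(n,n+'2')
o=robot.get_obs(); print(o['joint_pos'],o['ee_pos'],o['eef_rot'],o['wrist_force'])
a=cv2.imread('pics/scene2.png')[0:300,80:400]
b=cv2.imread('pics/side2.png')[0:230,250:570]
cv2.imwrite('pics/c2.png',cv2.resize(a,None,fx=2,fy=2,interpolation=cv2.INTER_CUBIC))
cv2.imwrite('pics/d2.png',cv2.resize(b,None,fx=2,fy=2,interpolation=cv2.INTER_CUBIC))
```

```text
[ 0.49868112  0.70953214  0.00672373  1.18535706 -0.35360699  1.63697367
  0.86722684] [ 0.58935131 -0.24216812  0.14473438] [-0.20705356  0.56739781  0.78227684  0.15241883] [ 0.38637307 -0.49089428  0.62993186]
```

View pics/c2.png

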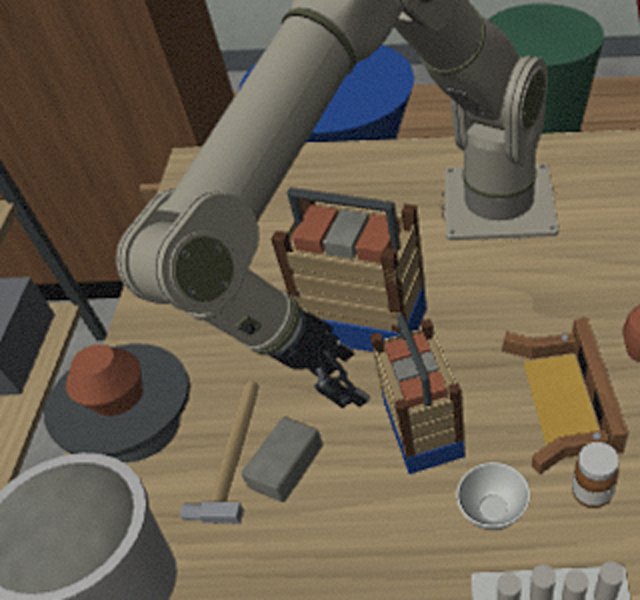

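View pics/d2.png

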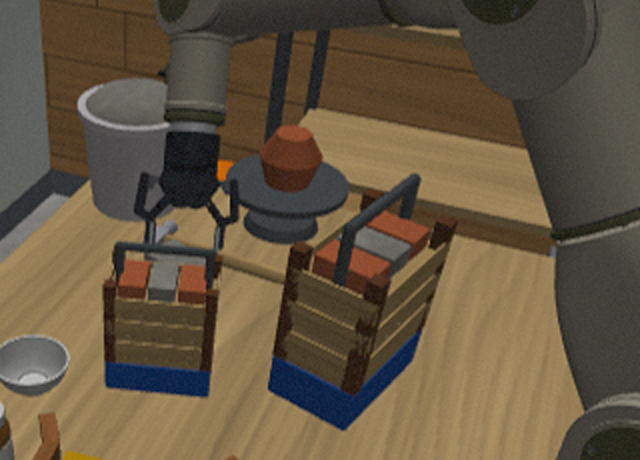

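Emit:
drive_tool(plan=[{"tx": -15, "ty": 0, "tz": 26, "wx": 0, "wy": 0, "wz": 0, "jaw": 85}, {"tx": -30, "ty": 0, "tz": 52, "wx": 0, "wy": 0, "wz": 0, "jaw": 85}, {"tx": -45, "ty": 0, "tz": 78, "wx": 0, "wy": 0, "wz": 0, "jaw": 85}, {"tx": -58, "ty": 0, "tz": 100, "wx": 0, "wy": 0, "wz": 0, "jaw": 85}, {"tx": -65, "ty": 0, "tz": 112, "wx": 0, "wy": 0, "wz": 0, "jaw": 85}, {"tx": -65, "ty": 0, "tz": 112, "wx": 0, "wy": 0, "wz": 0, "jaw": 85}, {"tx": -65, "ty": 0, "tz": 112, "wx": 0, "wy": 0, "wz": 0, "jaw": 85}])

```text
clock: 3.3
ee_pos: [0.5892, -0.2427, 0.0138]
eef_rot: [-0.208, 0.568, 0.782, 0.152]
wrist_force: [0.7, -0.5, 0.7]
finger_gap: 0.993
```

Run:
```python
from look import *
for n in ['scene','side','wrist']: snap(n,n+'3')
o=robot.get_obs(); print(o['joint_pos'],o['ee_pos'],o['eef_rot'],o['wrist_force'])
a=cv2.imread('pics/scene3.png')[80:280,130:400]
cv2.imwrite('pics/c3.png',cv2.resize(a,None,fx=2.9,fy=2.9,interpolation=cv2.INTER_CUBIC))
```

```text
[ 5.03543504e-01  8.39706319e-01  2.16704807e-04  1.25806522e+00
 -3.51983353e-01  1.44755275e+00  9.34257659e-01] [ 0.58911891 -0.24277554  0.01367929] [-0.2079683   0.56770011  0.78182485  0.15236694] [-0.87739824  0.70831977  0.21066879]
```

View pics/c3.png

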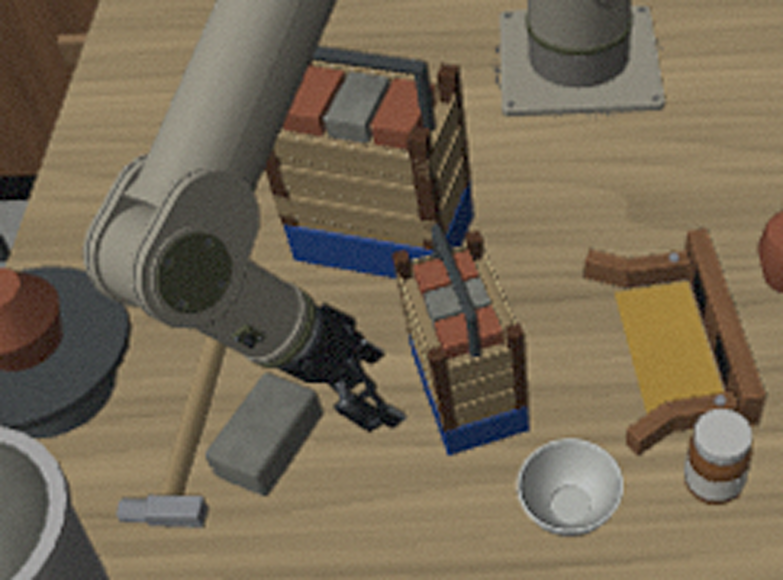

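View pics/wrist3.png

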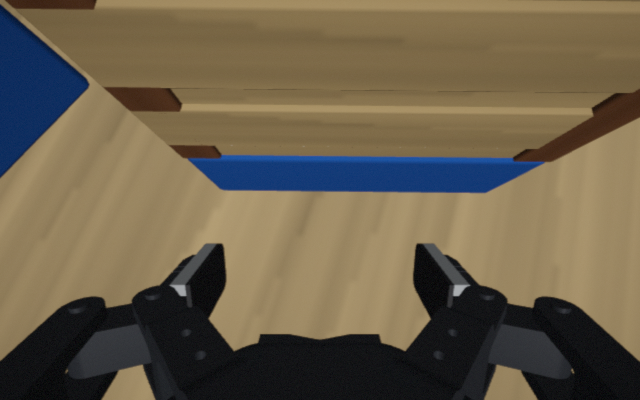

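View pics/side3.png

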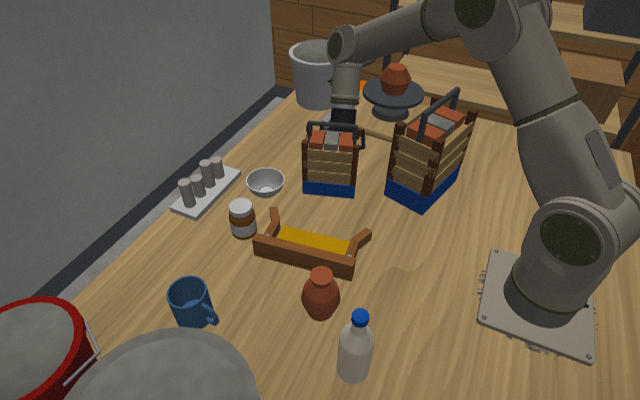

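Run:
```python
from look import *
W=np.load('pics/wrist3.npz')
p=lambda u,v,z=0:onplane(W,u,v,z/1000)[:2]*1000
a,b=p(222,189.5),p(488,192.5); d=b-a; print(a,b,np.hypot(*d),np.degrees(np.arctan2(d[1],d[0])))
y=np.arctan2(d[1],d[0]); n=np.array([-np.sin(y),np.cos(y)]); c=(a+b)/2+48*n; print('centre',c)
o,th=np.array([532,75]),np.radians(7.2); r=c-o; print('dock',r@[np.cos(th),np.sin(th)],r@[-np.sin(th),np.cos(th)],np.degrees(y)-7.2)
t=np.array([589.1,-242.7]); print('tcp gap',(a-t)@n, 'lat',(t-(a+b)/2)@(d/np.hypot(*d)))
```

```text
[ 527.03422411 -226.78238907] [ 669.60835057 -182.17993897] 149.3879516269802 17.371609415862757
centre [ 583.99002714 -158.67052136]
dock 22.293388219861104 -238.34403771511407 10.171609415862758
tcp gap 33.7224327081109 lat -20.211607956864352
```

Emit:
drive_tool(plan=[{"tx": 9, "ty": 0, "tz": 5.2, "wx": 0, "wy": 0, "wz": 0, "jaw": 85}, {"tx": 17, "ty": 0, "tz": 9.8, "wx": 0, "wy": 0, "wz": 0, "jaw": 85}, {"tx": 24, "ty": 0, "tz": 13.9, "wx": 0, "wy": 0, "wz": 0, "jaw": 85}, {"tx": 28, "ty": 0, "tz": 16.2, "wx": 0, "wy": 0, "wz": 0, "jaw": 85}, {"tx": 32, "ty": 0, "tz": 18.5, "wx": 0, "wy": 0, "wz": 0, "jaw": 85}, {"tx": 37, "ty": 0, "tz": 21.4, "wx": 0, "wy": 0, "wz": 0, "jaw": 85}, {"tx": 42, "ty": 0, "tz": 24.2, "wx": 0, "wy": 0, "wz": 0, "jaw": 85}, {"tx": 48, "ty": 0, "tz": 27.7, "wx": 0, "wy": 0, "wz": 0, "jaw": 85}, {"tx": 54, "ty": 0, "tz": 31.2, "wx": 0, "wy": 0, "wz": 0, "jaw": 85}, {"tx": 60, "ty": 0, "tz": 34.6, "wx": 0, "wy": 0, "wz": 0, "jaw": 85}])

```text
clock: 4.45
ee_pos: [0.5674, -0.18, 0.0121]
eef_rot: [-0.206, 0.57, 0.781, 0.151]
wrist_force: [4.0, -11.3, -0.7]
finger_gap: 0.994
```

Run:
```python
from look import *
for n in ['scene','side','wrist']: snap(n,n+'4')
o=robot.get_obs(); print(o['ee_pos'],o['eef_rot'],o['wrist_force'])
a=cv2.imread('pics/scene4.png')[130:270,180:420]
b=cv2.imread('pics/side4.png')[90:290,230:420]
a=cv2.resize(a,None,fx=2,fy=2,interpolation=cv2.INTER_CUBIC);b=cv2.resize(b,None,fx=1.4,fy=1.4,interpolation=cv2.INTER_CUBIC)
cv2.imwrite('pics/c4.png',np.hstack([a,b]));
```

```text
[ 0.5670463  -0.17838139  0.01211055] [-0.20728503  0.56877575  0.78142501  0.15133411] [ 2.57542667 -7.31167416 -0.33436891]
```

View pics/c4.png

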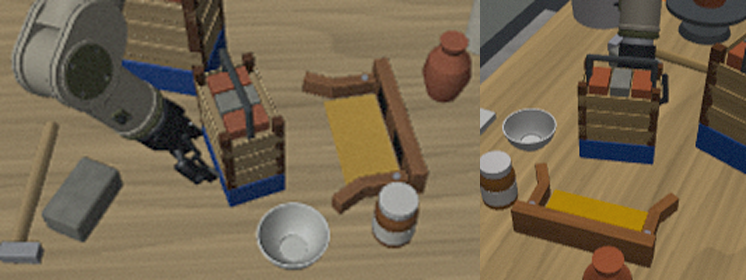

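View pics/wrist4.png

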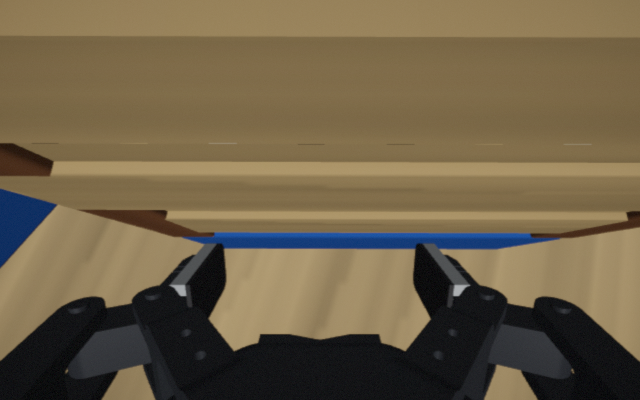

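```bash
cat > pose.py <<'E'
from look import *
def pose(fn,u1,v1,u2,v2,t):
    W=np.load('pics/%s.npz'%fn); p=lambda u,v:onplane(W,u,v,0)[:2]*1000
    a,b=p(u1,v1),p(u2,v2); d=b-a; y=np.arctan2(d[1],d[0]); n=np.array([-np.sin(y),np.cos(y)]); c=(a+b)/2+48*n
    th=np.radians(7.2); R=np.array([[np.cos(th),np.sin(th)],[-np.sin(th),np.cos(th)]])
    print('len',np.hypot(*d),'centre',c,'dock',R@(c-[532,75]),'dyaw',np.degrees(y)-7.2,'gap',(a-t)@n,'lat',(t-(a+b)/2)@d/np.hypot(*d),'tcp dock',R@(t-[532,75]))
E
python3 -c "
from pose import *
pose('wrist4',215,248.5,500,249.5,np.array([567,-178.4]))"
```

```text
len 151.02123512403458 centre [ 571.70162347 -125.14182014] dock [  14.30414282 -203.53957495] dyaw 10.496167923184448 gap 1.3089499766420538 lat -20.668005164999073 tcp dock [   2.96457316 -255.78852849]
```

Emit:
drive_tool(plan=[{"tx": 4, "ty": 0, "tz": 2.2, "wx": 0, "wy": 0, "wz": 0, "jaw": 85}, {"tx": 9, "ty": 0, "tz": 5.0, "wx": 0, "wy": 0, "wz": 0, "jaw": 85}, {"tx": 14, "ty": 0, "tz": 7.9, "wx": 0, "wy": 0, "wz": 0, "jaw": 85}, {"tx": 19, "ty": 0, "tz": 10.8, "wx": 0, "wy": 0, "wz": 0, "jaw": 85}, {"tx": 24, "ty": 0, "tz": 13.7, "wx": 0, "wy": 0, "wz": 0, "jaw": 85}, {"tx": 29, "ty": 0, "tz": 16.6, "wx": 0, "wy": 0, "wz": 0, "jaw": 85}, {"tx": 34, "ty": 0, "tz": 19.5, "wx": 0, "wy": 0, "wz": 0, "jaw": 85}, {"tx": 39, "ty": 0, "tz": 22.4, "wx": 0, "wy": 0, "wz": 0, "jaw": 85}, {"tx": 44, "ty": 0, "tz": 25.3, "wx": 0, "wy": 0, "wz": 0, "jaw": 85}, {"tx": 48, "ty": 0, "tz": 27.6, "wx": 0, "wy": 0, "wz": 0, "jaw": 85}])

```text
clock: 5.6
ee_pos: [0.5504, -0.1271, 0.0121]
eef_rot: [-0.206, 0.569, 0.781, 0.151]
wrist_force: [4.3, -12.5, -0.8]
finger_gap: 0.993
```

Run:
```python
from look import *
for n in ['wrist','side']: snap(n,n+'5')
o=robot.get_obs(); print(o['joint_pos'],o['ee_pos'],o['eef_rot'],o['wrist_force'])
a=cv2.imread('pics/wrist5.png');b=cv2.imread('pics/side5.png')[90:290,230:420]
b=cv2.resize(b,None,fx=1.4,fy=1.4);a[0:0]=0;a=cv2.copyMakeBorder(a,0,0,0,160,0);a[:160*200//190,640:]=cv2.resize(b,(160,168)) if False else 0 or cv2.resize(b,(160,168));cv2.imwrite('pics/c5.png',a)
```

```text
[ 0.41303972  0.66998374 -0.04787284  1.55762983 -0.38270935  1.2783675
  0.86198426] [ 0.55017721 -0.12612818  0.01211358] [-0.20684726  0.56900014  0.78138355  0.15130364] [ 2.47845382 -7.40744552 -0.77073102]
```

View pics/c5.png

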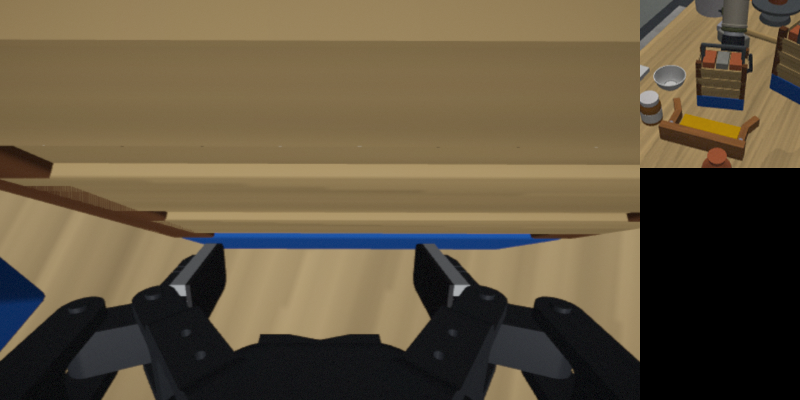

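Emit:
drive_tool(plan=[{"tx": 5.8, "ty": 0.1, "tz": 3.3, "wx": -0.44, "wy": 0, "wz": 0.77, "jaw": 85}, {"tx": 11.5, "ty": 0.2, "tz": 6.6, "wx": -0.88, "wy": 0, "wz": 1.53, "jaw": 85}, {"tx": 17.3, "ty": 0.5, "tz": 10, "wx": -1.32, "wy": 0, "wz": 2.3, "jaw": 85}, {"tx": 23.1, "ty": 0.8, "tz": 13.3, "wx": -1.76, "wy": 0, "wz": 3.06, "jaw": 85}, {"tx": 28.9, "ty": 1.3, "tz": 16.6, "wx": -2.2, "wy": 0, "wz": 3.83, "jaw": 85}, {"tx": 34.6, "ty": 1.9, "tz": 19.9, "wx": -2.64, "wy": 0, "wz": 4.59, "jaw": 85}, {"tx": 40.4, "ty": 2.5, "tz": 23.2, "wx": -3.1, "wy": 0, "wz": 5.36, "jaw": 85}, {"tx": 46.2, "ty": 3.3, "tz": 26.6, "wx": -3.5, "wy": 0, "wz": 6.1, "jaw": 85}, {"tx": 51.9, "ty": 4.2, "tz": 29.9, "wx": -4.0, "wy": 0, "wz": 6.9, "jaw": 85}, {"tx": 57.7, "ty": 5.1, "tz": 33.2, "wx": -4.4, "wy": 0, "wz": 7.65, "jaw": 85}, {"tx": 63.5, "ty": 6.2, "tz": 36.5, "wx": -4.85, "wy": 0, "wz": 8.4, "jaw": 85}, {"tx": 69.2, "ty": 7.4, "tz": 39.8, "wx": -5.3, "wy": 0, "wz": 9.2, "jaw": 85}])

```text
clock: 6.9
ee_pos: [0.5324, -0.0493, 0.012]
eef_rot: [-0.192, 0.64, 0.725, 0.17]
wrist_force: [-0.3, -14.0, 1.1]
finger_gap: 0.993
```

Run:
```python
from look import *
for n in ['wrist','side','scene']: snap(n,n+'6')
o=robot.get_obs(); print(o['joint_pos'],o['ee_pos'],o['eef_rot'],o['wrist_force'])
q=o['eef_rot']; from scipy.spatial.transform import Rotation as R
m=R.from_quat([q[1],q[2],q[3],q[0]]).as_matrix(); print('yaw tooly deg',np.degrees(np.arctan2(m[1,1],m[0,1])))
a=cv2.imread('pics/scene6.png')[130:270,250:420];b=cv2.imread('pics/side6.png')[120:290,230:390]
cv2.imwrite('pics/c6.png',np.hstack([cv2.resize(a,(400,330)),cv2.resize(b,(320,330))]))
```

```text
[ 0.35728333  0.54595479 -0.07484089  1.76737786 -0.4891384   1.10519314
  0.69951308] [ 0.53216659 -0.04775572  0.01208865] [-0.19245059  0.63886256  0.7251533   0.17020602] [-0.36196005 -7.71919031 -1.08633749]
yaw tooly deg 7.225174365245328
```

View pics/wrist6.png

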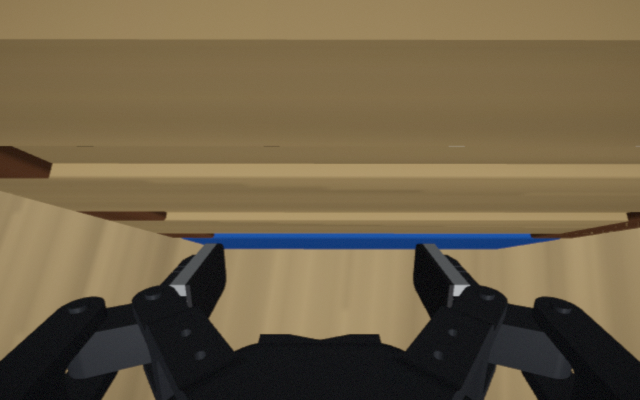

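View pics/c6.png

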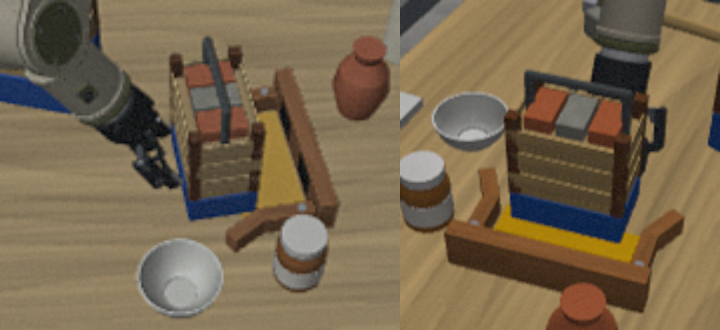

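Emit:
drive_tool(plan=[{"tx": 4, "ty": 0, "tz": 2.3, "wx": 0, "wy": 0, "wz": 0, "jaw": 85}, {"tx": 9, "ty": 0, "tz": 5.2, "wx": 0, "wy": 0, "wz": 0, "jaw": 85}, {"tx": 14, "ty": 0, "tz": 8.1, "wx": 0, "wy": 0, "wz": 0, "jaw": 85}, {"tx": 19, "ty": 0, "tz": 11, "wx": 0, "wy": 0, "wz": 0, "jaw": 85}, {"tx": 24, "ty": 0, "tz": 13.8, "wx": 0, "wy": 0, "wz": 0, "jaw": 85}, {"tx": 29, "ty": 0, "tz": 16.7, "wx": 0, "wy": 0, "wz": 0, "jaw": 85}, {"tx": 34, "ty": 0, "tz": 19.6, "wx": 0, "wy": 0, "wz": 0, "jaw": 85}, {"tx": 39, "ty": 0, "tz": 22.5, "wx": 0, "wy": 0, "wz": 0, "jaw": 85}, {"tx": 44, "ty": 0, "tz": 25.4, "wx": 0, "wy": 0, "wz": 0, "jaw": 85}, {"tx": 48, "ty": 0, "tz": 27.7, "wx": 0, "wy": 0, "wz": 0, "jaw": 85}, {"tx": 51, "ty": 0, "tz": 29.4, "wx": 0, "wy": 0, "wz": 0, "jaw": 85}])

```text
clock: 8.15
ee_pos: [0.5253, 0.0094, 0.012]
eef_rot: [-0.192, 0.639, 0.725, 0.17]
wrist_force: [2.0, -12.1, 0.1]
finger_gap: 0.994
```

Run:
```python
from look import *
for n in ['wrist','side','scene']: snap(n,n+'7')
o=robot.get_obs(); print(o['joint_pos'],o['ee_pos'],o['eef_rot'],o['wrist_force'])
t=o['ee_pos'][:2]*1000-[532,75]; th=np.radians(7.2); print('tcp dock',t@[np.cos(th),np.sin(th)],t@[-np.sin(th),np.cos(th)])
a=cv2.imread('pics/scene7.png')[130:270,250:420];b=cv2.imread('pics/side7.png')[120:290,230:390]
cv2.imwrite('pics/c7.png',np.hstack([cv2.resize(a,(400,330)),cv2.resize(b,(320,330))]))
```

```text
[ 0.29456478  0.50481758 -0.11011935  1.83536441 -0.51419637  1.03990328
  0.63692873] [0.52521008 0.01012623 0.01204318] [-0.19200035  0.63903498  0.72507244  0.17041162] [ 1.63601882 -9.31176118 -1.48892784]
tcp dock -14.867219608578655 -63.511216138730425
```

View pics/c7.png

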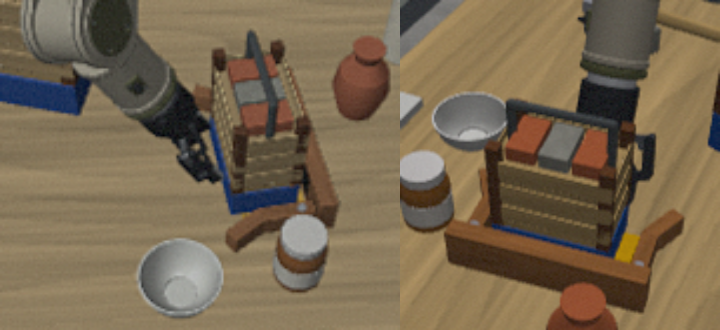

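View pics/wrist7.png

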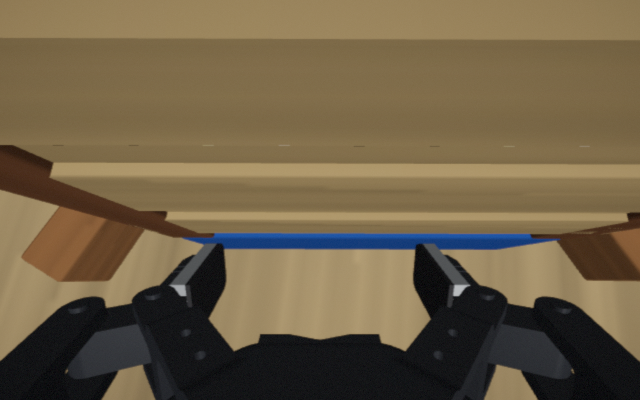

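Emit:
drive_tool(plan=[{"tx": 2, "ty": 0, "tz": 1.2, "wx": 0, "wy": 0, "wz": 0, "jaw": 85}, {"tx": 4, "ty": 0, "tz": 2.3, "wx": 0, "wy": 0, "wz": 0, "jaw": 85}, {"tx": 6, "ty": 0, "tz": 3.5, "wx": 0, "wy": 0, "wz": 0, "jaw": 85}, {"tx": 8, "ty": 0, "tz": 4.6, "wx": 0, "wy": 0, "wz": 0, "jaw": 85}, {"tx": 9.5, "ty": 0, "tz": 5.5, "wx": 0, "wy": 0, "wz": 0, "jaw": 85}, {"tx": 11, "ty": 0, "tz": 6.3, "wx": 0, "wy": 0, "wz": 0, "jaw": 85}])

```text
clock: 8.9
ee_pos: [0.5238, 0.0216, 0.012]
eef_rot: [-0.191, 0.639, 0.725, 0.17]
wrist_force: [1.2, -12.2, 0.1]
finger_gap: 0.998
```

Emit:
drive_tool(plan=[{"tx": 1, "ty": 0, "tz": 0.6, "wx": 0, "wy": 0, "wz": 0, "jaw": 85}, {"tx": 2, "ty": 0, "tz": 1.2, "wx": 0, "wy": 0, "wz": 0, "jaw": 85}])

```text
clock: 9.1
ee_pos: [0.5236, 0.0235, 0.012]
eef_rot: [-0.191, 0.64, 0.725, 0.17]
wrist_force: [0.2, -18.2, 2.1]
finger_gap: 0.998
```

Emit:
drive_tool(plan=[{"tx": 1, "ty": 0, "tz": 0.6, "wx": 0, "wy": 0, "wz": 0, "jaw": 85}, {"tx": 1, "ty": 0, "tz": 0.6, "wx": 0, "wy": 0, "wz": 0, "jaw": 85}])

```text
clock: 9.3
ee_pos: [0.5237, 0.0235, 0.012]
eef_rot: [-0.191, 0.64, 0.725, 0.17]
wrist_force: [0.8, -18.1, 3.1]
finger_gap: 0.992
```

Emit:
drive_tool(plan=[{"tx": 1, "ty": 0, "tz": 0.6, "wx": 0, "wy": 0, "wz": 0, "jaw": 85}, {"tx": 2, "ty": 0, "tz": 1.2, "wx": 0, "wy": 0, "wz": 0, "jaw": 85}, {"tx": 2, "ty": 0, "tz": 1.2, "wx": 0, "wy": 0, "wz": 0, "jaw": 85}])

```text
clock: 9.6
ee_pos: [0.5238, 0.0237, 0.012]
eef_rot: [-0.189, 0.641, 0.725, 0.17]
wrist_force: [0.1, -25.8, 5.8]
finger_gap: 0.996
```

Run:
```python
from look import *
for n in ['wrist','side','scene']: snap(n,n+'8')
o=robot.get_obs(); print(o['joint_pos'],o['ee_pos'],o['eef_rot'],o['wrist_force'])
t=o['ee_pos'][:2]*1000-[532,75]; th=np.radians(7.2); print('tcp dock',t@[np.cos(th),np.sin(th)],t@[-np.sin(th),np.cos(th)])
a=cv2.imread('pics/scene8.png')[130:270,250:420];b=cv2.imread('pics/side8.png')[120:290,230:390]
cv2.imwrite('pics/c8.png',np.hstack([cv2.resize(a,(400,330),interpolation=cv2.INTER_CUBIC),cv2.resize(b,(320,330),interpolation=cv2.INTER_CUBIC)]))
```

```text
[ 0.27600539  0.49299843 -0.11744167  1.85239476 -0.51877977  1.01900719
  0.61623392] [0.52378194 0.02371748 0.01194436] [-0.18932596  0.64067423  0.72452977  0.16955477] [  0.98218111 -26.1380499    5.26574308]
tcp dock -14.580662525811249 -49.848147972563694
```

View pics/c8.png

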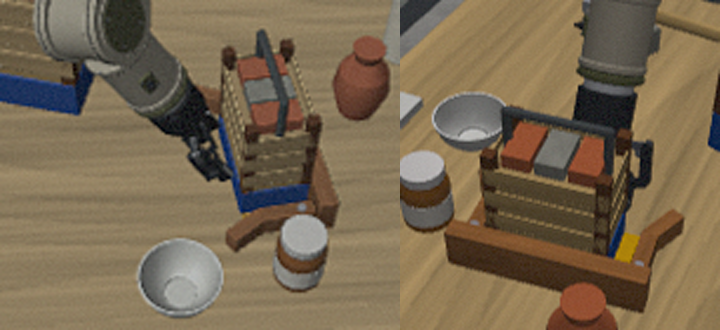

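View pics/wrist8.png

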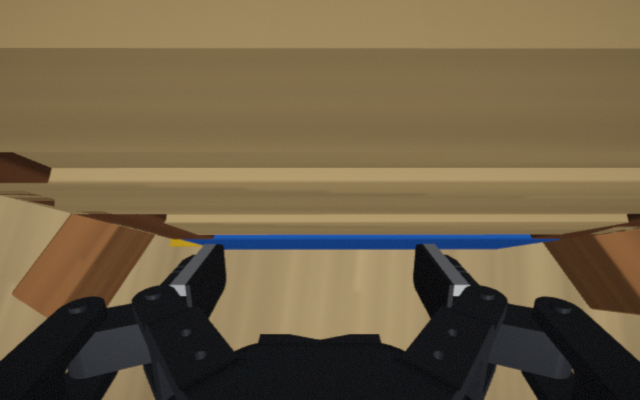

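Emit:
drive_tool(plan=[{"tx": -5, "ty": 0, "tz": -2.9, "wx": 0, "wy": 0, "wz": 0, "jaw": 85}, {"tx": -15, "ty": 0, "tz": -9, "wx": 0, "wy": 0, "wz": 0, "jaw": 85}, {"tx": -40, "ty": 0, "tz": -23.5, "wx": 0, "wy": 0, "wz": 0, "jaw": 85}, {"tx": -70, "ty": 0, "tz": -41, "wx": 0, "wy": 0, "wz": 0, "jaw": 85}, {"tx": -100, "ty": 0, "tz": -58, "wx": 0, "wy": 0, "wz": 0, "jaw": 85}, {"tx": -100, "ty": 0, "tz": -100, "wx": 0, "wy": 0, "wz": 0, "jaw": 85}, {"tx": -100, "ty": 0, "tz": -145, "wx": 0, "wy": 0, "wz": 0, "jaw": 85}, {"tx": -100, "ty": 0, "tz": -145, "wx": 0, "wy": 0, "wz": 0, "jaw": 85}, {"tx": -100, "ty": 0, "tz": -145, "wx": 0, "wy": 0, "wz": 0, "jaw": 85}])

```text
clock: 10.65
ee_pos: [0.5428, -0.1269, 0.0883]
eef_rot: [-0.194, 0.638, 0.726, 0.171]
wrist_force: [-1.5, 0.7, -0.0]
finger_gap: 0.991
```

Run:
```python
from look import *
for n in ['wrist','side','scene']: snap(n,n+'9')
o=robot.get_obs(); print(o['clock'],o['ee_pos'],o['wrist_force'])
a=cv2.imread('pics/scene9.png')[130:270,250:420];b=cv2.imread('pics/side9.png')[120:290,230:390]
cv2.imwrite('pics/c9.png',np.hstack([cv2.resize(a,(400,330),interpolation=cv2.INTER_CUBIC),cv2.resize(b,(320,330),interpolation=cv2.INTER_CUBIC)]))
```

```text
10.8 [ 0.54174808 -0.12524958  0.08662212] [ 0.05359989  0.56401376 -1.24949874]
```

View pics/c9.png

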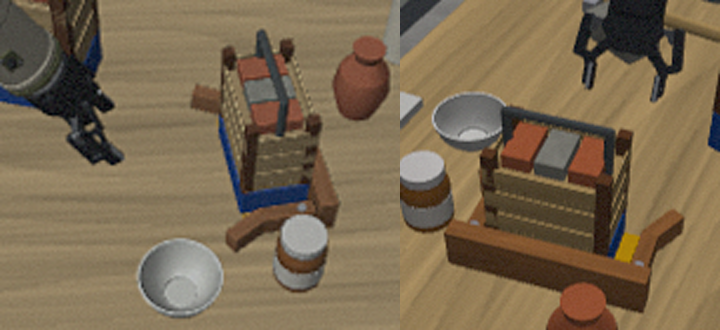

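View pics/wrist9.png

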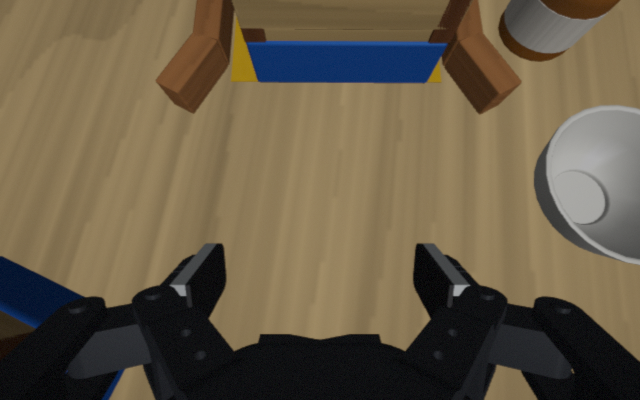

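```bash
python3 - <<'E'
from pose import *
W=np.load('pics/wrist9.npz'); im=W['im']
hsv=cv2.cvtColor(im,cv2.COLOR_RGB2HSV); m=cv2.inRange(hsv,(100,120,40),(130,255,255)); m[:, :230]=0;m[150:]=0
for nm,mm in (('blue',m),('yel',cv2.inRange(hsv,(20,180,90),(30,255,255)))):
    pts=[]
    for u in range(235,440,1):
        v=np.nonzero(mm[40:150,u])[0]
        if len(v): pts.append((u,40+v.max()+1))
    pts=np.array(pts); print(nm,pts[:3].tolist(),pts[-3:].tolist())
    if nm=='blue':
        s=pts[(pts[:,0]>265)&(pts[:,0]<422)]; k=np.polyfit(s[:,0],s[:,1],1); print(k)
        pose('wrist9',257,np.polyval(k,257)-.5,428,np.polyval(k,428)-.5,np.array([541.7,-125.2]))
p=lambda u,v:onplane(W,u,v,0)[:2]*1000
a,b=p(231,81),p(440,82); d=b-a; print('patch front',a,b,np.hypot(*d),np.degrees(np.arctan2(d[1],d[0])))
E
python3 - <<'E'
import cv2,numpy as np
a=cv2.imread('pics/side9.png')[170:280,240:390];cv2.imwrite('pics/d9.png',cv2.resize(a,None,fx=5,fy=5,interpolation=cv2.INTER_CUBIC))
E
```

```text
blue [[247, 45], [248, 49], [249, 52]] [[437, 61], [438, 60], [439, 58]]
[3.12939577e-04 8.19053258e+01]
len 151.72441123549123 centre [537.71305656  77.40750349] dock [5.9697476  1.67248375] dyaw 0.20626788832698484 gap 153.43109590050318 lat -22.16325318979184 tcp dock [ -15.46820076 -199.83709557]
yel [[235, 82], [236, 82], [237, 82]] [[437, 82], [438, 82], [439, 82]]
patch front [445.72130094  17.53405839] [629.71275658  40.49531673] 185.41864829024016 7.113464811076289
```

View pics/d9.png

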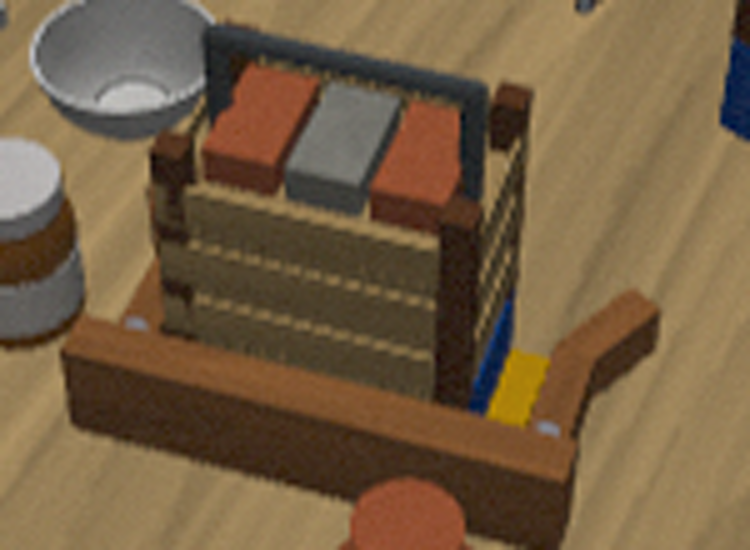

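```bash
python3 -c "
from station import robot
print(robot.finish_job())"
```

```text
the job is handed in; nothing more can be done
None
```

The crate is in the bay, standing upright and against the back stop, and the job is handed in at about 11 s of the 48 s allowed. `finish_job` reports no verdict, so success rests on my own checks.

**What I did:** I tilted the open gripper 30° and pushed with both fingertips low on the blue band of the smaller crate. I pushed straight first, then turned it about 10° clockwise on the way to line it up with the bay. I kept pushing until it stopped moving and the push force rose from about 12 N to 26 N, then backed off and raised the hand.

**Last checks:**
- **Position:** the wrist picture puts the crate at bay x about +6 mm and y about +1.7 mm. It is square to the bay within about 0.2° (0.004 rad).
- **Small disagreement:** fingertip contact gave y of about −0.6 mm instead. The two differ by about 2 mm, which matches the camera calibration, and both are within the 6 mm limit.
- **Hand clear:** the fingertips are about 150 mm from the crate and the wrist force is near zero.
- **Bystanders:** in the pictures taken after the push, the bowl, jar and vase looked unmoved. I did not look again at the bottle, clay block, mug and hammer at the end. The clay block and hammer had not moved as of my picture after the first push. No unexpected force showed on the wrist.

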